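# Open the arm controller: switch off, swing the tab aside, take out the cover

## Robot

A 7-joint arm with a two-finger parallel gripper is mounted at the origin on the work surface. World frame = base frame: x ahead of the robot, y to its left, z up, the work surface at z = 0. Lengths are in m, angles in rad, forces in N, time in s.
With the tool pointing down it reaches from about 0.4 to 0.9 m from the base axis. Payload 5.5 kg.
Tool frame: the origin (TCP) lies at the very end of the fingers, on their centre line; the grasp point (between the pads) lies 19 mm behind it (ctrl.grip_point_offset is the distance from the TCP to the grasp point, in m); y points along the fingers, x is the direction in which the jaws open and shut, and the axes are right-handed (so a half turn about y gives the same grasp; the last joint's range is limited). The gripper opens to 85 mm and grips with 20 to 120 N. Pads are 22 mm wide; open, the fingers measure 114 mm over their backs; the gripper's body (76 mm by 85 mm) begins 54 mm behind the grasp point. The pads swing forward as they close: fully open they stand 13 mm farther back than shut.
Start: joints at [1.47, 0.501, -0.427, 1.55, 0.221, 1.138, -0.21], TCP at [0.231, -0.607, 0.231] pointing down, gripper open.
Joint ranges: [-2.88, 2.88], [-0.31, 2.03], [-1.54, 1.56], [0.2, 2.42], [-1.41, 4.55], [0.19, 2.02], [-2.57, 2.57]. Speed limits (rad/s): [2.57, 2.57, 3.14, 3.14, 3.14, 3.14, 3.14].

## Interface

Orientations are given as a unit quaternion [w, x, y, z].
In Python, from rig import ctrl gives the robot as it stands.
- The arm moves only by the shell command python3 -m jog 'ROWS'. ROWS is JSON, a list of rows, each a list of 3 entries, a list of its own where there are three numbers: the shift along the tool's x, y, z in cm, then the turn, a rotation vector about the tool's x, y, z in rad, then the finger opening in cm, from 0 to 8.54. In form: [[[dx, dy, dz], [wx, wy, wz], grip], ...]. A call has 1 to 20 rows; each row is the pose to reach, as a shift and turn from the pose commanded when the call began, along the tool's axes at that moment; what a row does not reach only later rows make up. A row lasts 1/10 s, in which the tool goes at most 50 mm and 8.59 degrees, less where a joint would pass 70% of its speed; a pose out of reach is approached as far as the arm can. A call with a gripper value outside its range is refused whole. The fingers move at their own pace and stop on an object; the grip force is fixed at half the most. Time passes only in rows, so rows that repeat a pose let the fingers close. It gives the time, the measured TCP pose, the force and the opening at its end, in the units of the state.
- ctrl.observe(): the state, without advancing time (a new reading comes with each control period).
- ctrl.camera(name): name is "scene" or "top" or "wrist"; returns the picture (400x640x3 uint8, blue, green, red); there is no depth.
- ctrl.camera_params(name): a dict with "mtx" (3x3 intrinsics, pixels), "R" (3x3) and "t" (3): a world point X has camera coordinates R X + t. Camera axes: x right, y down, z forward; pixel columns grow to the right and rows downward; lengths in m; the calibration is good to about 2 mm. A picture is of the moment at which its call begins: read the wrist's pose just before it. camera_params takes no time and is no camera call; for the wrist camera it gives the pose at the moment of the call.
- ctrl.close_job(): hands the job in, once; it reports no verdict.
The state is a dict: "clock": time; "q": joint angles; "joint_velocities": joint speeds; "effort": joint torques, N m; "tcp_pos": TCP position; "tcp_rot": TCP orientation; "contact_force": force on the tool from outside, world axes, zero at the start; "wrist_torque": the same for the moment, N m; "width": finger opening in m.
Only numpy, scipy, OpenCV 4.12 (cv2) and the standard library are available. Lean on these libraries where they do the work, as an engineer would, in place of code of your own. Each camera call takes 0.05 s, during which the arm holds its last target. There are 200 camera calls.

## Task

Get the arm's controller ready for a look at its driver boards: first switch it off at the rotary switch (a quarter turn anticlockwise, to its stop), then turn the swing tab a quarter turn aside, either way, so that it is clear of the cover plate. Then take the cover out of its frame (raise it a little over the front bead, draw it forward from under the back lip, then lift), keeping it level to within a few degrees all the way so that its back edge is not levered against the lip or tipped onto the boards. Lay it flat in the white tray, handle up, setting it down rather than dropping it, and leave the other things on the table and on the controller where they are.

Things in the scene. Friction and masses are not known exactly. Their poses are not given: they have to be found in the camera images.
- controller: Grey steel controller box of a small robot arm, 220 (x) x 310 (y) x 75 mm tall, fixed to the table. Origin: centre of its underside; x points to its back (away from the robot), y to its left, z up; flat top face 75 mm above the table. On top: the cover plate in its frame on the left, the swing tab in front of the cover (robot's side), the rotary switch on the right.
- seat (a point): Middle of the cover's seat on the controller's top face, at (25, 62, 75) mm in the controller. The frame, dark steel, stands round the cover with 2 mm of play each way: along the front and both sides a bead 6 mm wide and only 3 mm high. The cover rests on the top face inside it.
- lip (a point): Middle of the free edge, at the underside, of the frame's back lip, 50 mm behind the seat's middle, 85 mm above the table. It overhangs the cover's back edge by 10 mm (8 to 12 with the play), 6 mm above the cover's top; lip top 91 mm above the table. To come out the cover is raised more than 3 and less than 6 mm (or its front edge tipped up a little), drawn forward 13 to 17 mm, then lifted.
- switch (a joint): The rotary switch, rad: 0 = on, as it starts (handle bar along the controller's x, front to back), 1.571 = off (a quarter turn anticlockwise seen from above, bar along the controller's y). Stops at both ends; a spring detent resists with up to about 0.14 N m in the first half of the turn (4 N at the end of the bar), past the middle it snaps on to the other end by itself.
- switch_axis (a point): Point on the switch's vertical axis at mid-height of its handle, 100 mm above the table; at (20, -105) mm in the controller. The handle is a black bar 70 long x 14 wide x 22 mm tall (89 to 111 mm above the table), centred on the axis, on a round foot of 46 mm diameter over a square grey plate of 64 mm, top 81 mm above the table. Axes turn with the bar: x along it to the pointer end.
- switch_pointer (a point): Middle of the end face of the switch's handle bar on the side of the white pointer line, 35 mm from the axis, 100 mm above the table; when the switch is on it is the bar's end farthest from the robot.
- tab (a joint): Angle of the swing tab, rad, positive anticlockwise seen from above; 0 = its tip points straight at the cover, over the cover's front edge by 12 mm. Turns both ways to stops at +-1.75 and stays where it is left (friction 0.03 N m, about 1 N at the stud). At about +-1.57 it lies along the frame's front bead, and the cover can be drawn forward up to 20 mm.
- tab_pivot (a point): The tab's pivot screw, 84 mm above the table and 28 mm in front of the cover's front edge. The tab is a flat steel bar 16 wide x 3 mm thick with round ends, 74 mm long, its top 84 mm above the table; its tip (over the cover) is 40 mm from the pivot. The pivot screw's flat head stands 2 mm above it.
- tab_stud (a point): Middle of the finger stud, an upright steel pin of 10 mm diameter that rises 16 mm above the tab's tail (84 to 100 mm above the table); it stands 26 mm from the pivot, on the side opposite to the tip. Push it sideways, round the pivot, to turn the tab.
- tab_tip (a point): End of the tab that overlaps the cover, on its top face, 40 mm from the pivot.
- cover: The cover plate: bare aluminium with black vent slots, 120 (x) x 140 (y) x 4 mm thick, loose, about 0.25 kg (hidden, 0.18 to 0.33 kg). Origin: centre of its underside, which lies on the controller's top face when it sits in its frame; its axes are then those of the controller.
- cover_handle (a point): Middle of the cover's bow handle: a black square bar of 10 x 10 mm, 90 mm long along the cover's y, its centre 37 mm above the plate's underside, over the plate's middle; on two legs of 10 x 10 mm, 70 mm clear between them, with 28 mm of free height under the bar.
- tray: Shallow open white plastic tray, 208 x 208 mm outside, 200 x 200 mm inside, 22 mm tall, floor 4 mm thick, fixed to the table, empty. Origin: centre of its underside, z up. It stands on the left or on the right of the controller. The cover fits into it at any yaw.
- kit_box: Bystander: closed white cardboard box, 123 x 153 x 72 mm, on the other side of the controller from the tray.
- servo: Bystander: small black servo motor, 40 x 54 x 20 mm, lying on the controller's top face in front of the switch. Origin: centre of its underside.
- screwdriver: Bystander: screwdriver, 190 mm long, lying on the table.
- printed_link: Bystander: orange 3D-printed U-shaped link, 110 x 46 x 40 mm.
- ply_parts: Bystander: small stack of cut plywood parts, 87 x 60 x 9 mm.
- tape_roll: Bystander: roll of pale tape, 90 mm across, 24 mm tall.
- mug: Bystander: white mug, 82 mm across, 95 mm tall.
Mind the look-alikes: they are no part of the job. Of the things like the cover, leave any that is green; of the rest the larger one is meant.

How it is judged:
By the outcome, as a careful person would: the job done as asked, in the order asked, and still so for the second after the job is handed in, with the robot touching nothing.
It also fails if it takes over 58 s, if anything falls off the work surface, if the arm or the gripper's body presses on something with over 40 N, if the wrist force passes 120 N, or if a joint passes its speed limit or range.

## Working session

There is one attempt and no reset: what is moved stays moved. The work goes in short steps, Python scripts to look and compute and a shell command to move; the robot and the scene stay as the last step left them, time stands still between calls to the robot, and variables do not carry over. Pictures are saved under pics/ and viewed, about 8 in all and at most 12, crops included, and the job is handed in when it is done.

```bash
mkdir -p pics; ls; python3 - <<'E'
from rig import ctrl
import cv2
s=ctrl.observe(); print({k:s[k] for k in('clock','tcp_pos','tcp_rot','width','contact_force')})
for n in('scene','top'):
    im=ctrl.camera(n); cv2.imwrite(f'pics/{n}0.png',im)
    p=ctrl.camera_params(n); print(n,p)
E
```

```text
pics
{'clock': 0.0, 'tcp_pos': array([ 0.23098433, -0.60683202,  0.23025233]), 'tcp_rot': array([ 0.58261147, -0.58180082,  0.40185051, -0.40073413]), 'width': 0.08536634602877959, 'contact_force': array([0.39365797, 0.19394871, 0.7370299 ])}
scene {'mtx': array([[440.59269554,   0.        , 321.90731034],
       [  0.        , 440.59269554, 196.93676723],
       [  0.        ,   0.        ,   1.        ]]), 'R': array([[-0.57763803,  0.81624487, -0.00886664],
       [ 0.57224542,  0.39717126, -0.7174888 ],
       [-0.58212497, -0.41952271, -0.69651361]]), 't': array([ 0.32063113, -0.25015964,  1.5273903 ])}
top {'mtx': array([[495.99409173,   0.        , 321.09017352],
       [  0.        , 495.99409173, 193.4819384 ],
       [  0.        ,   0.        ,   1.        ]]), 'R': array([[ 0.02166246, -0.99960869,  0.01769741],
       [-0.9922628 , -0.02366107, -0.12187977],
       [ 0.12225082, -0.01492026, -0.99238708]]), 't': array([-0.02654476,  0.56457276,  1.22730546])}
```

View pics/top0.png

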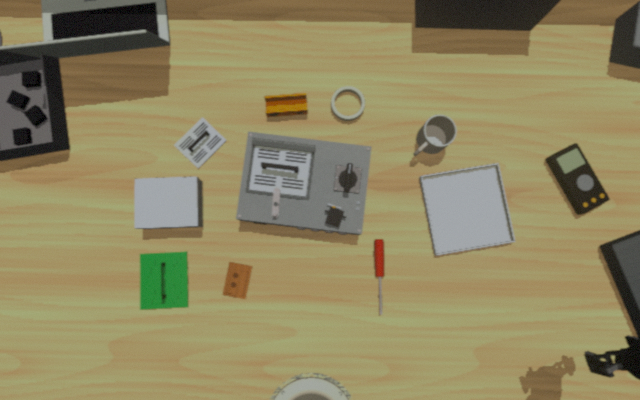

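View pics/scene0.png

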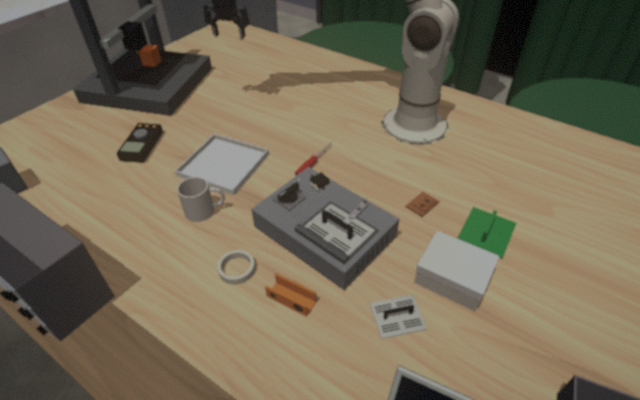

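Cover candidates in the top view are the aluminium plate in the frame (280,170), a smaller plate on the table (200,142) and a green plate (164,280). The one in the frame fits because it is the larger of the two non-green plates. I'll confirm that in a crop and take coarse positions.

```bash
cat > h.py <<'E'
import numpy as np, cv2
from scipy.spatial.transform import Rotation as Ro
from rig import ctrl
def cast(p,px,z):
    px=np.atleast_2d(np.float64(px))
    d=np.linalg.solve(p['mtx'],np.c_[px,np.ones(len(px))].T); d=p['R'].T@d
    c=-p['R'].T@p['t']; return (c[:,None]+d*((z-c[2])/d[2])).T
def proj(p,X):
    x=p['mtx']@(p['R']@np.atleast_2d(X).T+p['t'][:,None]); return (x[:2]/x[2]).T
def R(s): return Ro.from_quat(s['tcp_rot'],scalar_first=True)
def go(s,pos,yaw):
    """shift (cm) and rotvec in tool frame to reach TCP pos, tool pointing down, jaw axis (tool x) at world yaw (mod pi)"""
    r=R(s); best=None
    for k in(0,np.pi):
        x=np.array([np.cos(yaw+k),np.sin(yaw+k),0]); y=np.array([0,0,-1.])
        T=Ro.from_matrix(np.c_[x,y,np.cross(x,y)]); w=(r.inv()*T).as_rotvec()
        if best is None or np.linalg.norm(w)<np.linalg.norm(best): best=w
    return r.inv().apply(np.array(pos)-s['tcp_pos'])*100,best
E
python3 - <<'E'
from h import *
im=cv2.imread('pics/top0.png'); p=ctrl.camera_params('top')
cv2.imwrite('pics/crop1.png',cv2.resize(im[120:250,130:390],None,fx=3,fy=3,interpolation=cv2.INTER_CUBIC))
c=[(249,133),(371,147),(361,234),(238,220)]
X=cast(p,c,.075);print(X.round(3)); print(np.linalg.norm(np.diff(X,axis=0),axis=1)); print(X.mean(0))
t=[(421,178),(497,166),(513,243),(435,256)]
X=cast(p,t,.022);print('tray',X.round(3),np.linalg.norm(np.diff(X,axis=0),axis=1),X.mean(0))
s=ctrl.observe();print(R(s).as_matrix().round(3))
w=ctrl.camera_params('wrist');c=-w['R'].T@w['t'];print('wristcam in tool',R(s).inv().apply(c-s['tcp_pos']).round(3),'fwd',R(s).inv().apply(w['R'][2]).round(3),w['mtx'][0,0])
E
```

```text
[[ 0.708  0.17   0.075]
 [ 0.68  -0.135  0.075]
 [ 0.463 -0.113  0.075]
 [ 0.49   0.188  0.075]]
[0.30633272 0.21832369 0.30210136]
[0.58511002 0.02757865 0.075     ]
tray [[ 0.613 -0.272  0.022]
 [ 0.65  -0.47   0.022]
 [ 0.451 -0.507  0.022]
 [ 0.413 -0.307  0.022]] [0.20205848 0.20223362 0.20387795] [ 0.53175535 -0.3890657   0.022     ]
[[ 0.356 -0.001  0.935]
 [-0.935  0.002  0.356]
 [-0.002 -1.     0.   ]]
wristcam in tool [-0.001 -0.143  0.071] fwd [-0.001  0.961 -0.278] 294.9843197764547
```

View pics/crop1.png

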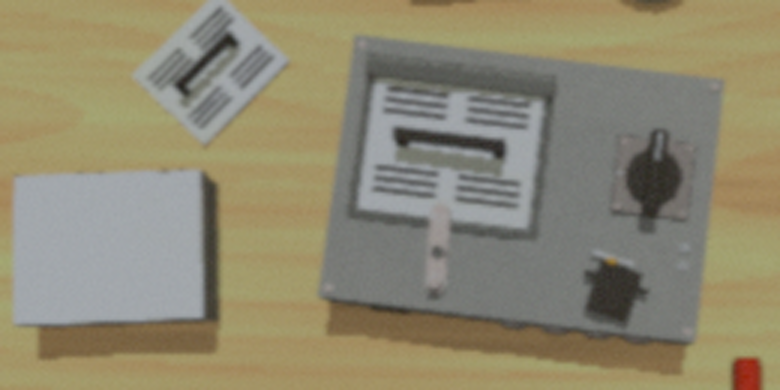

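The crop confirms the target is the large plate in the frame, under the tab; the plate at upper left is smaller. Next I'll look from near with the wrist camera.

```bash
python3 - <<'E'
from h import *
print(go(ctrl.observe(),[.60,.01,.26],np.deg2rad(-95.4)))
E
```

```text
(array([-44.52742054,  -2.88296934,  56.43463816]), array([ 3.11742728e-04,  4.58094940e-01, -1.68791284e-03]))
```

```bash
python3 -m jog '[[[-44.5,-2.9,56.4],[0,0.458,-0.002],8.5],[[-44.5,-2.9,56.4],[0,0.458,-0.002],8.5],[[-44.5,-2.9,56.4],[0,0.458,-0.002],8.5],[[-44.5,-2.9,56.4],[0,0.458,-0.002],8.5],[[-44.5,-2.9,56.4],[0,0.458,-0.002],8.5],[[-44.5,-2.9,56.4],[0,0.458,-0.002],8.5],[[-44.5,-2.9,56.4],[0,0.458,-0.002],8.5],[[-44.5,-2.9,56.4],[0,0.458,-0.002],8.5],[[-44.5,-2.9,56.4],[0,0.458,-0.002],8.5],[[-44.5,-2.9,56.4],[0,0.458,-0.002],8.5],[[-44.5,-2.9,56.4],[0,0.458,-0.002],8.5],[[-44.5,-2.9,56.4],[0,0.458,-0.002],8.5],[[-44.5,-2.9,56.4],[0,0.458,-0.002],8.5],[[-44.5,-2.9,56.4],[0,0.458,-0.002],8.5],[[-44.5,-2.9,56.4],[0,0.458,-0.002],8.5],[[-44.5,-2.9,56.4],[0,0.458,-0.002],8.5],[[-44.5,-2.9,56.4],[0,0.458,-0.002],8.5],[[-44.5,-2.9,56.4],[0,0.458,-0.002],8.5],[[-44.5,-2.9,56.4],[0,0.458,-0.002],8.5],[[-44.5,-2.9,56.4],[0,0.458,-0.002],8.5]]'
python3 - <<'E'
from h import *
s=ctrl.observe();print(s['clock'],s['tcp_pos'],s['q'].round(2),go(s,[.60,.01,.26],np.deg2rad(-95.4)))
im=ctrl.camera('wrist');p=ctrl.camera_params('wrist')
s=ctrl.observe();print(s['tcp_pos'])
np.savez('w1.npz',**p);cv2.imwrite('pics/w1.png',im)
E
```

```text
clock: 2.1
tcp_pos: [0.5998, 0.0076, 0.2604]
tcp_rot: [-0.475, 0.476, -0.523, 0.524]
contact_force: [-1.1, -0.0, -0.4]
width: 0.0851
2.1 [0.59976664 0.007566   0.26035469] [ 0.43  0.42 -0.65  1.65  0.28  1.17 -1.95] (array([-2.44606399e-01,  3.48377746e-02, -2.22552510e-04]), array([-0.00044616, -0.00218067,  0.00258264]))
[0.59982148 0.00786496 0.26040392]
```

View pics/w1.png

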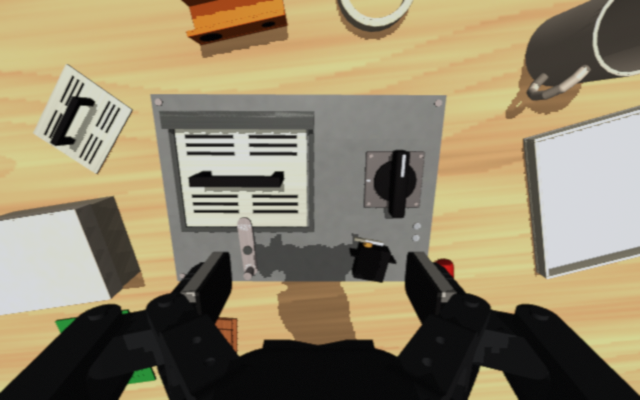

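```bash
python3 - <<'E'
from h import *
p=dict(np.load('w1.npz'))
A=cast(p,[(151,95),(447,96)],.075); d=A[0]-A[1]; print('back edge',A.round(4),np.linalg.norm(d),'yaw',np.rad2deg(np.arctan2(-d[0],d[1])))
B=cast(p,[(367,151),(424,152),(421,209),(363,208)],.081);print('plate',B.round(4),B.mean(0))
im=cv2.imread('pics/w1.png'); g=cv2.cvtColor(im,cv2.COLOR_BGR2GRAY)
for name,(x0,y0,x1,y1),z in(('bar',(360,148,428,222),.111),('handle',(186,165,290,192),.117)):
    m=(g[y0:y1,x0:x1]<45).astype('uint8'); n,l,st,c=cv2.connectedComponentsWithStats(m); i=1+st[1:,4].argmax()
    print(name,st[i],c[i]+[x0,y0],cast(p,[c[i]+[x0,y0]],z))
yaw=np.deg2rad(-5.4)
# cover plate corners z=.079
C=cast(p,[(175,131),(307,131),(308,228),(184,227)],.079);print('cover',C.round(4),C.mean(0))
c=im[140:300,150:440];cv2.imwrite('pics/crop2.png',cv2.resize(c,None,fx=2.75,fy=2.75,interpolation=cv2.INTER_CUBIC))
E
```

```text
back edge [[ 0.7104  0.1737  0.075 ]
 [ 0.6798 -0.1346  0.075 ]] 0.3097603617491766 yaw -5.6542912629175195
plate [[ 0.6315 -0.0473  0.081 ]
 [ 0.6246 -0.1087  0.081 ]
 [ 0.56   -0.1055  0.081 ]
 [ 0.5676 -0.0396  0.081 ]] [ 0.59591684 -0.07528295  0.081     ]
bar [  14    2   42   68 1670] [394.85688623 183.50958084] [[ 0.59993668 -0.069083    0.111     ]]
handle [  4   7  93  15 980] [236.29897959 180.39591837] [[0.6195375  0.08809654 0.117     ]]
cover [[0.672  0.1553 0.079 ]
 [0.6586 0.0151 0.079 ]
 [0.5486 0.0256 0.079 ]
 [0.5638 0.1698 0.079 ]] [0.61075886 0.09144712 0.079     ]
```

View pics/crop2.png

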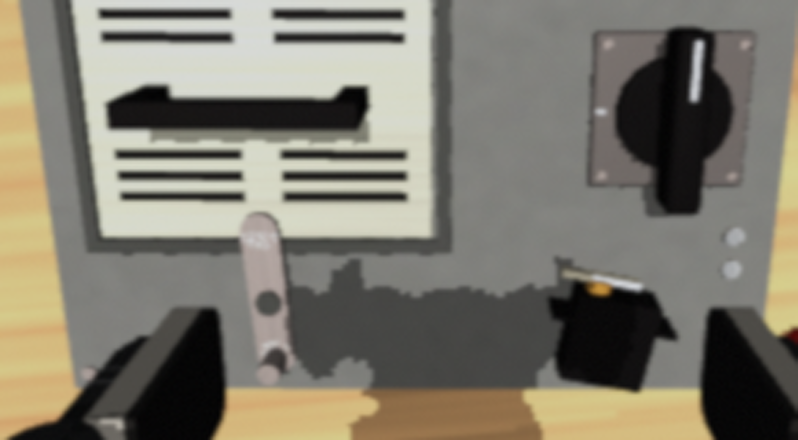

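```bash
python3 - <<'E'
from h import *
p=dict(np.load('w1.npz'))
f=lambda x,y:(150+x/2.75,140+y/2.75)
for n,a,z in(('bar far',(692,36),.111),('bar near',(679,212),.111),('barmid',(685.5,124),.111),('pivot',(268,303),.086),('tip',(258,213),.084),('studtop',(267,374),.1),('servo',(607,335),.095)):
    print(n,cast(p,[f(*a)],z).round(4))
y=np.deg2rad(-5.5);sw=np.array([.596,-.0755]);Rz=Ro.from_euler('z',y).as_matrix()[:2,:2]
c=sw-Rz@[.02,-.105];print('ctr',c,'seat',c+Rz@[.025,.062],'pivot?',c+Rz@[-.063,.062])
print(proj(p,[[*(c+Rz@q),.075] for q in([.11,.155],[.11,-.155])]))
E
```

```text
bar far [[ 0.6299 -0.0764  0.111 ]]
bar near [[ 0.5638 -0.0704  0.111 ]]
barmid [[ 0.5979 -0.0735  0.111 ]]
pivot [[0.5305 0.0987 0.086 ]]
tip [[0.5703 0.0968 0.084 ]]
studtop [[0.5047 0.1001 0.1   ]]
servo [[ 0.5063 -0.0432  0.095 ]]
ctr [0.58615588 0.03093352] seat [0.61698322 0.09025194] pivot? [0.52938836 0.09868636]
[[150.04408479  94.95599595]
 [446.38589093  95.11037891]]
```

```bash
python3 - <<'E'
from h import *
s=ctrl.observe();y=np.deg2rad(-95.5)
for z in(.15,.094): print(go(s,[.597,-.0745,z],y))
E
```

```text
(array([ 8.19863743, 11.06070941,  0.50277509]), array([-5.44972266e-04, -2.59286944e-05,  2.44051157e-03]))
(array([ 8.18497062, 16.6606919 ,  0.49972307]), array([-5.44972266e-04, -2.59286944e-05,  2.44051157e-03]))
```

```bash
python3 -m jog '[[[4.1,5,0.25],[0,0,0.002],6],[[8.2,9,0.5],[0,0,0.002],6],[[8.2,11,0.5],[0,0,0.002],6],[[8.2,11,0.5],[0,0,0.002],6],[[8.2,11,0.5],[0,0,0.002],6]]'
python3 - <<'E'
from h import *
s=ctrl.observe();y=np.deg2rad(-95.5)
for z in(.094,): print(go(s,[.597,-.0745,z],y))
E
```

```text
clock: 2.65
tcp_pos: [0.5972, -0.0726, 0.1508]
tcp_rot: [0.476, -0.475, 0.524, -0.523]
contact_force: [0.2, -0.2, 0.7]
width: 0.0601
(array([ 2.01204264e-01,  5.67888079e+00, -6.79902515e-04]), array([ 0.00040668,  0.00118483, -0.00134119]))
```

```bash
python3 -m jog '[[[0.2,2,0],[0,0,0],6],[[0.2,4,0],[0,0,0],6],[[0.2,5.7,0],[0,0,0],6],[[0.2,5.7,0],[0,0,0],6],[[0.2,5.7,0],[0,0,0],1],[[0.2,5.7,0],[0,0,0],1],[[0.2,5.7,0],[0,0,0],1],[[0.2,5.7,0],[0,0,0],1],[[0.2,5.7,0],[0,0,0],1],[[0.2,5.7,0],[0,0,0],1]]'
```

```text
clock: 3.65
tcp_pos: [0.598, -0.0769, 0.0951]
tcp_rot: [-0.476, 0.475, -0.522, 0.524]
contact_force: [-1.2, -1.7, 5.6]
width: 0.0127
```

```bash
python3 -m jog '[[[0,0,0],[0,-0.14,0],1],[[0,0,0],[0,-0.28,0],1],[[0,0,0],[0,-0.42,0],1],[[0,0,0],[0,-0.56,0],1],[[0,0,0],[0,-0.7,0],1],[[0,0,0],[0,-0.84,0],1],[[0,0,0],[0,-0.98,0],1],[[0,0,0],[0,-1.12,0],1],[[0,0,0],[0,-1.26,0],1],[[0,0,0],[0,-1.4,0],1],[[0,0,0],[0,-1.5,0],1],[[0,0,0],[0,-1.58,0],1],[[0,0,0],[0,-1.6,0],1],[[0,0,0],[0,-1.6,0],1]]'
```

```text
clock: 5.05
tcp_pos: [0.5965, -0.0754, 0.095]
tcp_rot: [-0.707, 0.707, -0.024, 0.023]
contact_force: [-4.7, 0.5, 10.7]
width: 0.0126
```

```bash
python3 -m jog '[[[0,0,0],[0,0,0],3.2],[[0,0,0],[0,0,0],3.2],[[0,0,0],[0,0,0],3.2],[[0,-3,0],[0,0,0],3.2],[[0,-7,0],[0,0,0],3.2],[[0,-10,0],[0,0,0],3.2],[[0,-10,0],[0,0,0],3.2]]'
python3 - <<'E'
from h import *
s=ctrl.observe();y=np.deg2rad(-95.5)
for z in(.185,.088): print(s['q'].round(2),go(s,[.504,.101,z],y))
E
```

```text
clock: 5.75
tcp_pos: [0.6002, -0.0746, 0.1981]
tcp_rot: [-0.707, 0.707, -0.02, 0.026]
contact_force: [0.5, 0.0, -0.5]
width: 0.0323
[ 0.79  0.62 -1.01  1.7   0.58  1.14 -0.44] (array([-10.74662201,   1.22086698,  16.89959417]), array([ 0.00653705, -1.53957753,  0.00631844]))
[ 0.79  0.62 -1.01  1.7   0.58  1.14 -0.44] (array([-10.82631118,  10.92053929,  16.90219358]), array([ 0.00653705, -1.53957753,  0.00631844]))
```

```bash
python3 -m jog '[[[-1,0,1.5],[0,-0.14,0],3.2],[[-2,0.2,3],[0,-0.28,0],3.2],[[-3,0.4,4.5],[0,-0.42,0],3.2],[[-4,0.5,6],[0,-0.56,0],3.2],[[-5,0.6,7.5],[0,-0.7,0],3.2],[[-6,0.7,9],[0,-0.84,0],3.2],[[-7,0.8,10.5],[0,-0.98,0],3.2],[[-8,0.9,12],[0,-1.12,0],3.2],[[-9,1,14],[0,-1.26,0],3.2],[[-10,1.1,15.5],[0,-1.4,0],3.2],[[-10.75,1.2,16.9],[0.006,-1.54,0.006],3.2],[[-10.75,1.2,16.9],[0.006,-1.54,0.006],3.2],[[-10.75,1.2,16.9],[0.006,-1.54,0.006],3.2],[[-10.75,1.2,16.9],[0.006,-1.54,0.006],3.2]]'
python3 - <<'E'
from h import *
im=ctrl.camera('wrist');p=ctrl.camera_params('wrist')
s=ctrl.observe();print(s['tcp_pos'],go(s,[.504,.101,.088],np.deg2rad(-95.5)))
np.savez('w2.npz',**p);cv2.imwrite('pics/w2.png',im)
print(proj(p,[[.504,.101,.1],[.530,.0987,.086],[.5962,-.0755,.111]]))
E
```

```text
clock: 7.15
tcp_pos: [0.5013, 0.0994, 0.1812]
tcp_rot: [0.526, -0.523, -0.473, 0.476]
contact_force: [-0.1, -0.8, -1.4]
width: 0.032
[0.50135666 0.09932439 0.18125275] (array([ 0.19913518,  9.32316897, -0.31236296]), array([-0.00707895, -0.00357966, -0.00064444]))
[[318.52712117 213.88811505]
 [318.81514244 237.70841647]
 [125.15907269 338.70743766]]
```

View pics/w2.png

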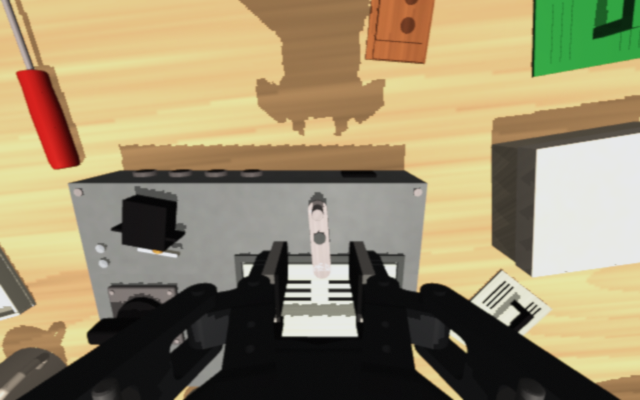

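Wrist view: the switch bar now lies along y at (115,330), so it is off. The stud at (318,211) and pivot at (319,238) match my predictions to 3 px. Descending on the stud.

```bash
python3 -m jog '[[[0.2,3,-0.3],[-0.007,-0.004,0],3.2],[[0.2,6,-0.3],[-0.007,-0.004,0],3.2],[[0.2,8.5,-0.3],[-0.007,-0.004,0],3.2],[[0.2,9.3,-0.3],[-0.007,-0.004,0],3.2],[[0.2,9.3,-0.3],[-0.007,-0.004,0],1.2],[[0.2,9.3,-0.3],[-0.007,-0.004,0],1.2],[[0.2,9.3,-0.3],[-0.007,-0.004,0],1.2],[[0.2,9.3,-0.3],[-0.007,-0.004,0],1.2],[[0.2,9.3,-0.3],[-0.007,-0.004,0],1.2]]'
python3 - <<'E'
from h import *
s=ctrl.observe();print(s['tcp_pos'],s['contact_force'].round(1),s['width'])
piv=np.array([.5300,.0987]); r0=np.array([.504,.1012])-piv
for a in list(np.arange(-.14,-1.5,-.14))+[-1.57,-1.61]:
    q=Ro.from_euler('z',a).as_matrix()[:2,:2]@r0+piv
    d=R(s).inv().apply([*(q-s['tcp_pos'][:2]),.0])*100; print(round(a,2),d.round(2))
E
```

```text
clock: 8.1
tcp_pos: [0.504, 0.1022, 0.0892]
tcp_rot: [-0.522, 0.523, 0.477, -0.476]
contact_force: [-0.1, -0.7, 1.0]
width: 0.0119
[0.50397725 0.10215586 0.08918919] [-0.1 -0.7  1. ] 0.011928246413196399
-0.14 [ 0.27  0.   -0.04]
-0.28 [ 0.63  0.   -0.12]
-0.42 [ 0.97  0.   -0.24]
-0.56 [ 1.29  0.   -0.42]
-0.7 [ 1.59  0.   -0.63]
-0.84 [ 1.85  0.   -0.89]
-0.98 [ 2.07  0.   -1.18]
-1.12 [ 2.25  0.   -1.49]
-1.26 [ 2.39  0.   -1.83]
-1.4 [ 2.47  0.   -2.19]
-1.57 [ 2.51  0.   -2.63]
-1.61 [ 2.5   0.   -2.74]
```

```bash
python3 -m jog '[[[0.27,0,-0.04],[0,0.14,0],1.2],[[0.63,0,-0.12],[0,0.28,0],1.2],[[0.97,0,-0.24],[0,0.42,0],1.2],[[1.29,0,-0.42],[0,0.56,0],1.2],[[1.59,0,-0.63],[0,0.7,0],1.2],[[1.85,0,-0.89],[0,0.84,0],1.2],[[2.07,0,-1.18],[0,0.98,0],1.2],[[2.25,0,-1.49],[0,1.12,0],1.2],[[2.39,0,-1.83],[0,1.26,0],1.2],[[2.47,0,-2.19],[0,1.4,0],1.2],[[2.51,0,-2.63],[0,1.54,0],1.2],[[2.5,0,-2.78],[0,1.57,0],1.2],[[2.5,0,-2.78],[0,1.57,0],1.2],[[2.5,0,-2.78],[0,1.57,0],2.5],[[2.5,0,-2.78],[0,1.57,0],2.5],[[2.5,-4,-2.78],[0,1.57,0],2.5],[[2.5,-8,-2.78],[0,1.57,0],2.5],[[2.5,-9.5,-2.78],[0,1.57,0],2.5],[[2.5,-9.5,-2.78],[0,1.57,0],2.5]]'
python3 - <<'E'
from h import *
s=ctrl.observe()
print(s['tcp_pos'],go(s,[.56,.035,.25],np.deg2rad(-5.5)))
E
```

```text
clock: 10.0
tcp_pos: [0.535, 0.125, 0.1857]
tcp_rot: [0.707, -0.706, 0.03, -0.034]
contact_force: [-0.1, -0.0, -0.3]
width: 0.0251
[0.53502445 0.12496286 0.18568583] (array([ 3.32993517, -6.4245042 , -8.72761948]), array([-0.00090311,  0.00537151,  0.0044292 ]))
```

```bash
python3 -m jog '[[[3,-4,-3.5],[0,0,0],8],[[6,-6.4,-7],[0,0,0.004],8],[[6,-6.4,-7],[0,0,0.004],8],[[6,-6.4,-7],[0,0,0.004],8]]'
python3 - <<'E'
from h import *
im=ctrl.camera('wrist');p=ctrl.camera_params('wrist')
s=ctrl.observe();print(s['tcp_pos'])
for z in(.17,.093):print(go(s,[.617,.0903,z],np.deg2rad(-5.5)))
np.savez('w3.npz',**p);cv2.imwrite('pics/w3.png',im)
print(proj(p,[[.617,.0903,.117],[.530,.0987,.086],[.5962,-.0755,.111]]))
E
```

```text
clock: 10.4
tcp_pos: [0.5879, 0.0464, 0.2465]
tcp_rot: [-0.706, 0.706, -0.035, 0.032]
contact_force: [-0.8, 0.1, -0.0]
width: 0.0798
[0.58617462 0.04865673 0.24579877]
(array([2.73124711, 7.56375636, 4.43035819]), array([-0.00018377,  0.00327885, -0.00627199]))
(array([ 2.77953873, 15.26360478,  4.42886397]), array([-0.00018377,  0.00327885, -0.00627199]))
[[348.13065518 150.08147781]
 [258.93155821 146.54652873]
 [338.28550176 305.1083598 ]]
```

View pics/w3.png

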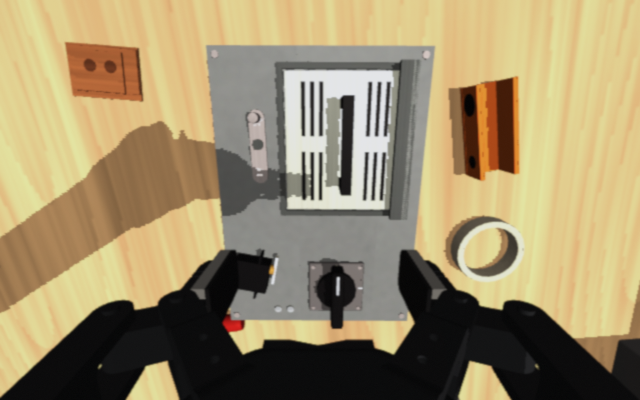

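The tab lies aside, with the stud at (253,117) and the tip at (260,178). The switch bar lies along y at (337,297), and the handle bar runs (347,96)–(346,194). I'll check the numbers and the approach.

```bash
python3 - <<'E'
from h import *
p=dict(np.load('w3.npz'))
a,b,c=[cast(p,[q],z)[0] for q,z in(((253,117),.1),((258,145),.086),((260,179),.084))]
print(a,b,c); d=c-a; print('tab dir',np.rad2deg(np.arctan2(d[1],d[0]))+5.5)
print(cast(p,[(347,98),(346,194)],.117))
print(cast(p,[(337,268),(336,327)],.111))
s=ctrl.observe()
for z in(.16,.093):print(go(s,[.6175,.0905,z],np.deg2rad(-5.5)))
E
```

```text
[0.53145108 0.12730454 0.1       ] [0.52928823 0.10031255 0.086     ] [0.52574143 0.06517409 0.084     ]
tab dir -89.75061222728358
[[0.61888883 0.13499002 0.117     ]
 [0.61235098 0.04938848 0.117     ]]
[[ 0.59814198 -0.03077999  0.111     ]
 [ 0.59161017 -0.103313    0.111     ]]
(array([2.78545145, 8.56344081, 4.45470734]), array([-0.00018377,  0.00327885, -0.00627199]))
(array([ 2.82747143, 15.26330892,  4.45340718]), array([-0.00018377,  0.00327885, -0.00627199]))
```

```bash
python3 -m jog '[[[1.5,4,2.5],[0,0.003,-0.006],4],[[2.7,8,4.5],[0,0.003,-0.006],4],[[2.7,8.5,4.5],[0,0.003,-0.006],4],[[2.7,8.5,4.5],[0,0.003,-0.006],4],[[2.7,12,4.5],[0,0.003,-0.006],4],[[2.7,15.2,4.5],[0,0.003,-0.006],4],[[2.7,15.2,4.5],[0,0.003,-0.006],4]]'
python3 - <<'E'
from h import *
s=ctrl.observe();print(s['tcp_pos'],s['contact_force'],go(s,[.6165,.091,.093],np.deg2rad(-5.5)))
E
```

```text
clock: 11.15
tcp_pos: [0.614, 0.0904, 0.0926]
tcp_rot: [-0.706, 0.707, -0.035, 0.032]
contact_force: [-0.1, 0.3, -0.9]
width: 0.0396
[0.61397632 0.09044116 0.0925525 ] [-0.0755514   0.28186125 -0.87132672] (array([ 0.24585315, -0.04591551,  0.07913975]), array([ 0.00242365,  0.00230141, -0.00395636]))
```

```bash
python3 -m jog '[[[0.25,0,0],[0.002,0.002,-0.004],4],[[0.25,0,0],[0.002,0.002,-0.004],4],[[0.25,0,0],[0.002,0.002,-0.004],0.4],[[0.25,0,0],[0.002,0.002,-0.004],0.4],[[0.25,0,0],[0.002,0.002,-0.004],0.4],[[0.25,0,0],[0.002,0.002,-0.004],0.4],[[0.25,0,0],[0.002,0.002,-0.004],0.4],[[0.25,0,0],[0.002,0.002,-0.004],0.4]]'
python3 - <<'E'
from h import *
s=ctrl.observe();print(s['tcp_pos'],s['contact_force'],go(s,[.6165,.091,.093],np.deg2rad(-5.5)))
E
```

```text
clock: 11.95
tcp_pos: [0.6203, 0.0917, 0.0969]
tcp_rot: [0.707, -0.706, 0.031, -0.037]
contact_force: [-1.4, -0.9, 5.9]
width: 0.0088
[0.62034783 0.09173891 0.09691746] [-1.38854671 -0.87319175  5.90404535] (array([-0.37888827,  0.38863865, -0.11129252]), array([-0.00196403, -0.00025253,  0.00765564]))
```

```bash
python3 -m jog '[[[0,0,0],[0,0,0],0.4],[[0,0,0],[0,0,0],0.4],[[0,0,0],[0,0,0],0.4],[[0,0,0],[0,0,0],0.4]]'
python3 - <<'E'
from h import *
s=ctrl.observe();print(s['tcp_pos'],s['contact_force'],s['q'].round(3),go(s,[.6165,.091,.093],np.deg2rad(-5.5)))
E
```

```text
clock: 12.35
tcp_pos: [0.6204, 0.0917, 0.0969]
tcp_rot: [0.707, -0.706, 0.031, -0.037]
contact_force: [-1.6, -0.0, 7.7]
width: 0.0087
[0.62035218 0.0917363  0.09692533] [-1.59014157 -0.03399981  7.70257005] [ 0.422  0.757 -0.878  1.709  0.681  1.    -0.801] (array([-0.37936431,  0.38941588, -0.11105937]), array([-0.00195787, -0.00021551,  0.00767533]))
```

```bash
python3 -m jog '[[[0,-0.15,0],[0,0,0],0.4],[[0,-0.3,0],[0,0,0],0.4],[[0,-0.3,0],[0,0,0],0.4],[[0,-0.3,0],[0,0,0],0.4]]'
python3 - <<'E'
from h import *
s=ctrl.observe();print(s['tcp_pos'],s['contact_force'],s['wrist_torque'].round(2),go(s,[.6165,.091,.093],np.deg2rad(-5.5)))
E
```

```text
clock: 12.75
tcp_pos: [0.6194, 0.0915, 0.098]
tcp_rot: [0.707, -0.706, 0.032, -0.036]
contact_force: [0.0, -0.4, -1.2]
width: 0.008
[0.61935359 0.09147171 0.09802764] [ 0.03673524 -0.42766749 -1.19042602] [-0.02 -0.01  0.01] (array([-0.28221458,  0.50112118, -0.0752252 ]), array([-1.86879407e-03,  5.91932462e-05,  5.35112168e-03]))
```

```bash
python3 -m jog '[[[0,-0.1,0],[0,0,0],0.4],[[0,-0.2,0],[0,0,0],0.4],[[0,-0.2,0],[0,0,0],0.4],[[0,-0.2,0],[0,0,0],0.4]]'
python3 - <<'E'
from h import *
s=ctrl.observe();print(s['tcp_pos'],s['contact_force'],s['wrist_torque'].round(2),go(s,[.6165,.091,.093],np.deg2rad(-5.5)))
E
```

```text
clock: 13.15
tcp_pos: [0.6196, 0.0916, 0.1003]
tcp_rot: [0.707, -0.706, 0.032, -0.036]
contact_force: [-0.9, 0.4, -1.6]
width: 0.0088
[0.61957435 0.09160191 0.10032763] [-0.91951558  0.41361629 -1.58908016] [-0.   -0.02 -0.01] (array([-0.30454547,  0.73080734, -0.09084886]), array([-2.03054231e-03,  5.77689726e-05,  5.86241256e-03]))
```

```bash
python3 -m jog '[[[0,-0.13,0],[0,0,0],0.4],[[0,-0.13,0],[0,0,0],0.4],[[-0.2,-0.13,0],[0,0,0],0.4],[[-0.4,-0.13,0],[0,0,0],0.4],[[-0.4,-0.13,0],[0,0,0],0.4]]'
python3 - <<'E'
from h import *
s=ctrl.observe();print(s['tcp_pos'],s['contact_force'],s['wrist_torque'].round(2),go(s,[.6165,.091,.093],np.deg2rad(-5.5)))
E
```

```text
clock: 13.65
tcp_pos: [0.6151, 0.092, 0.1015]
tcp_rot: [0.707, -0.706, 0.032, -0.036]
contact_force: [0.4, 0.6, -2.2]
width: 0.0085
[0.61508564 0.09204331 0.10150564] [ 0.39563494  0.62253527 -2.22000487] [-0.08 -0.02  0.02] (array([ 0.14615735,  0.85119839, -0.09191436]), array([-0.00183861,  0.000372  ,  0.00539872]))
```

```bash
python3 -m jog '[[[-0.2,0,0],[0,0,0],0.4],[[-0.4,0,0],[0,0,0],0.4],[[-0.6,0,0],[0,0,0],0.4],[[-0.6,0,0],[0,0,0],0.4]]'
python3 - <<'E'
from h import *
s=ctrl.observe();print(s['tcp_pos'],s['contact_force'],s['wrist_torque'].round(2),go(s,[.6165,.091,.093],np.deg2rad(-5.5)))
E
```

```text
clock: 14.05
tcp_pos: [0.6092, 0.0926, 0.1015]
tcp_rot: [0.707, -0.706, 0.032, -0.036]
contact_force: [-0.3, 0.1, -2.1]
width: 0.0087
[0.60921452 0.09258849 0.1015204 ] [-0.29429338  0.13832664 -2.12659558] [ 0.01  0.01 -0.03] (array([ 0.73562821,  0.85598952, -0.09011512]), array([-0.00185052,  0.00033185,  0.00557558]))
```

```bash
python3 -m jog '[[[-0.2,0,0],[0,0,0],0.4],[[-0.4,0,0],[0,0,0],0.4],[[-0.55,0,0],[0,0,0],0.4],[[-0.55,0,0],[0,0,0],0.4]]'
python3 - <<'E'
from h import *
im=ctrl.camera('wrist');s=ctrl.observe();print(s['tcp_pos'],s['contact_force'],s['wrist_torque'].round(2))
cv2.imwrite('pics/w4.png',im)
E
```

```text
clock: 14.45
tcp_pos: [0.6038, 0.0931, 0.1015]
tcp_rot: [0.707, -0.706, 0.032, -0.036]
contact_force: [-0.5, 1.6, -1.4]
width: 0.0084
[0.60400439 0.09302506 0.10150104] [-0.04311274 -0.64515638 -1.10448069] [0.03 0.02 0.01]
```

View pics/w4.png

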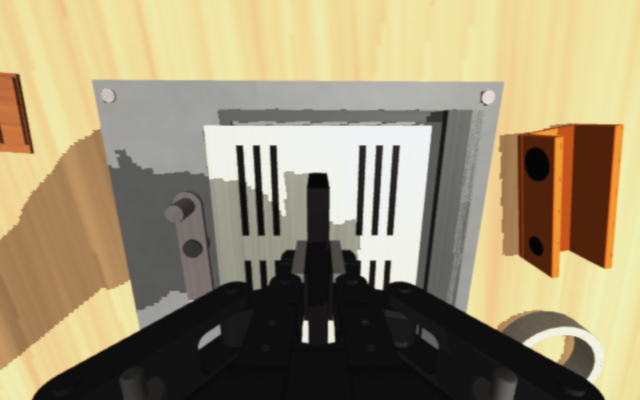

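The cover's back edge (col 432) is clear in front of the lip's free edge (col 440). Both the tab, at (190,245), and the forces are clear. Lifting straight up.

```bash
python3 -m jog '[[[0,-0.4,0],[0,0,0],0.4],[[0,-1,0],[0,0,0],0.4],[[0,-2,0],[0,0,0],0.4],[[0,-3.5,0],[0,0,0],0.4],[[0,-5,0],[0,0,0],0.4],[[0,-7,0],[0,0,0],0.4],[[0,-8.5,0],[0,0,0],0.4],[[0,-9.5,0],[0,0,0],0.4],[[0,-9.5,0],[0,0,0],0.4]]'
python3 - <<'E'
from h import *
im=cv2.imread('pics/top0.png');p=ctrl.camera_params('top')
m=cv2.inRange(im[155:262,405:520],(150,150,150),(255,255,255)); 
c=max(cv2.findContours(m,0,2)[0],key=cv2.contourArea); q=cv2.minAreaRect(c); b=cv2.boxPoints(q)+[405,155]
for z in(.004,.022):
    X=cast(p,b,z);print(X.round(3),X.mean(0),np.linalg.norm(np.diff(X,axis=0),axis=1))
s=ctrl.observe();print(s['tcp_pos'],s['contact_force'],s['width'])
for z in(.19,.06):print(go(s,[.532,-.388,z],np.deg2rad(10)))
E
```

```text
clock: 15.4
tcp_pos: [0.6046, 0.0933, 0.1986]
tcp_rot: [0.707, -0.706, 0.031, -0.037]
contact_force: [0.6, -0.4, -1.5]
width: 0.0085
[[ 0.611 -0.278  0.004]
 [ 0.654 -0.473  0.004]
 [ 0.456 -0.507  0.004]
 [ 0.414 -0.315  0.004]] [ 0.53393518 -0.39314691  0.004     ] [0.19956782 0.20169327 0.19591501]
[[ 0.608 -0.274  0.022]
 [ 0.651 -0.466  0.022]
 [ 0.455 -0.5    0.022]
 [ 0.414 -0.311  0.022]] [ 0.53220713 -0.3875602   0.022     ] [0.19676849 0.19886412 0.19316691]
[0.60459386 0.09326057 0.19856882] [ 0.62931555 -0.42861724 -1.4869912 ] 0.008462002816102853
(array([ -2.61500868,   0.71144314, -48.60252964]), array([-0.00127987, -0.27063351,  0.00926254]))
(array([ -2.73171773,  13.71087829, -48.63515994]), array([-0.00127987, -0.27063351,  0.00926254]))
```

```bash
python3 -m jog '[[[0,0,-1.5],[0,0,0],0.4],[[-0.2,0,-4],[0,-0.02,0],0.4],[[-0.4,0,-7],[0,-0.04,0],0.4],[[-0.6,0,-10.5],[0,-0.06,0],0.4],[[-0.8,0,-14],[0,-0.08,0],0.4],[[-1,0,-17.5],[0,-0.1,0],0.4],[[-1.2,0,-21],[0,-0.12,0],0.4],[[-1.4,0,-24.5],[0,-0.14,0],0.4],[[-1.6,0,-28],[0,-0.16,0],0.4],[[-1.8,0,-31.5],[0,-0.18,0],0.4],[[-2,0,-35],[0,-0.2,0],0.4],[[-2.2,0,-38.5],[0,-0.22,0],0.4],[[-2.4,0,-42],[0,-0.24,0],0.4],[[-2.6,0,-45],[0,-0.26,0],0.4],[[-2.7,0.2,-47.3],[-0.001,-0.27,0.009],0.4],[[-2.7,0.5,-48.4],[-0.001,-0.27,0.009],0.4],[[-2.7,0.7,-48.7],[-0.001,-0.27,0.009],0.4],[[-2.7,0.7,-48.7],[-0.001,-0.27,0.009],0.4],[[-2.7,0.7,-48.7],[-0.001,-0.27,0.009],0.4]]'
python3 - <<'E'
from h import *
im=ctrl.camera('wrist');cv2.imwrite('pics/w5.png',im)
s=ctrl.observe();print(s['tcp_pos'],s['contact_force'],s['width'])
for z in(.06,.03):print(go(s,[.532,-.389,z],np.deg2rad(10)))
E
```

```text
clock: 17.3
tcp_pos: [0.5305, -0.3872, 0.1883]
tcp_rot: [0.705, -0.704, -0.061, 0.063]
contact_force: [0.7, -0.2, -3.0]
width: 0.0085
[ 0.53069391 -0.387258    0.18857054] [-0.46095206 -0.03516892 -2.05038266] 0.008450462591124289
(array([ 0.12992068, 12.8565289 , -0.20981998]), array([-0.00119281,  0.00219744, -0.00248813]))
(array([ 0.13738111, 15.85651748, -0.21340661]), array([-0.00119281,  0.00219744, -0.00248813]))
```

View pics/w5.png

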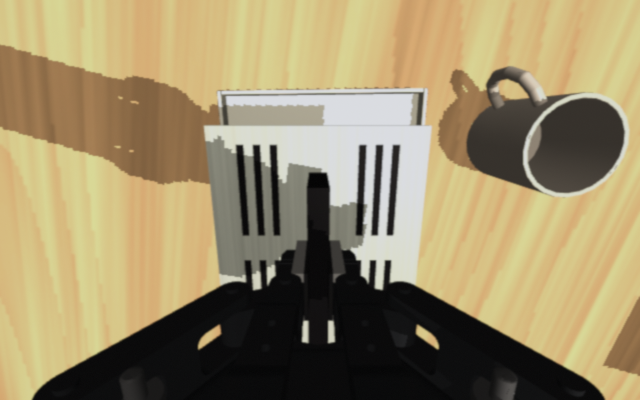

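```bash
python3 -m jog '[[[0.1,1.5,-0.2],[-0.001,0.002,-0.002],0.4],[[0.1,4,-0.2],[-0.001,0.002,-0.002],0.4],[[0.1,7,-0.2],[-0.001,0.002,-0.002],0.4],[[0.1,10,-0.2],[-0.001,0.002,-0.002],0.4],[[0.1,12.5,-0.2],[-0.001,0.002,-0.002],0.4],[[0.1,14,-0.2],[-0.001,0.002,-0.002],0.4],[[0.1,15,-0.2],[-0.001,0.002,-0.002],0.4],[[0.1,15.3,-0.2],[-0.001,0.002,-0.002],0.4],[[0.1,15.3,-0.2],[-0.001,0.002,-0.002],0.4]]'
python3 - <<'E'
from h import *
s=ctrl.observe();print(s['tcp_pos'],s['contact_force'],go(s,[.532,-.389,.026],np.deg2rad(10)))
E
```

```text
clock: 18.25
tcp_pos: [0.5314, -0.391, 0.0358]
tcp_rot: [-0.704, 0.705, 0.061, -0.061]
contact_force: [-0.6, -0.3, -1.9]
width: 0.0088
[ 0.5314     -0.39098617  0.03575256] [-0.6019702  -0.29334335 -1.87362056] (array([0.09343768, 0.97510075, 0.18606655]), array([ 0.00068771, -0.0022974 , -0.00029308]))
```

```bash
python3 -m jog '[[[0.1,0.3,0.1],[0,0,0],0.4],[[0.1,0.6,0.1],[0,0,0],0.4],[[0.1,0.8,0.1],[0,0,0],0.4],[[0.1,0.9,0.1],[0,0,0],0.4],[[0.1,0.9,0.1],[0,0,0],0.4],[[0.1,0.9,0.1],[0,0,0],0.4]]'
python3 - <<'E'
from h import *
s=ctrl.observe();print(s['tcp_pos'],s['contact_force'],go(s,[.532,-.389,.026],np.deg2rad(10)))
E
```

```text
clock: 18.85
tcp_pos: [0.5318, -0.3899, 0.0265]
tcp_rot: [-0.704, 0.705, 0.06, -0.061]
contact_force: [-0.6, -0.0, -2.4]
width: 0.0087
[ 0.53177277 -0.38994866  0.02648876] [-0.59546645 -0.04464463 -2.40587592] (array([0.03866229, 0.04879741, 0.08960306]), array([ 0.00053138, -0.00253417, -0.00078787]))
```

Not touching yet; lowering in 1 mm steps.

```bash
python3 -m jog '[[[0,0.1,0],[0,0,0],0.4],[[0,0.2,0],[0,0,0],0.4],[[0,0.2,0],[0,0,0],0.4]]'; python3 -m jog '[[[0,0.1,0],[0,0,0],0.4],[[0,0.1,0],[0,0,0],0.4]]'
```

```text
clock: 19.15
tcp_pos: [0.5319, -0.39, 0.0259]
tcp_rot: [-0.704, 0.705, 0.06, -0.061]
contact_force: [-3.5, 2.2, 7.8]
width: 0.0085
clock: 19.35
tcp_pos: [0.5319, -0.39, 0.0259]
tcp_rot: [-0.704, 0.705, 0.06, -0.061]
contact_force: [-6.8, 3.2, 14.4]
width: 0.0085
```

```bash
python3 -m jog '[[[0,-0.2,0],[0,0,0],0.4],[[0,-0.2,0],[0,0,0],0.4],[[0,-0.2,0],[0,0,0],4],[[0,-0.2,0],[0,0,0],4],[[0,-0.2,0],[0,0,0],4],[[0,-0.2,0],[0,0,0],4],[[0,-1,0],[0,0,0],4],[[0,-3,0],[0,0,0],4],[[0,-6,0],[0,0,0],4],[[0,-10,0],[0,0,0],4],[[0,-15,0],[0,0,0],4],[[0,-19,0],[0,0,0],4],[[0,-20,0],[0,0,0],4],[[0,-20,0],[0,0,0],4]]'
python3 - <<'E'
from h import *
a=ctrl.camera('scene');b=ctrl.camera('wrist')
cv2.imwrite('pics/f.png',np.hstack([cv2.resize(a[120:320,80:480],(400,200)),cv2.resize(b,(400,250))[:200]]))
cv2.imwrite('pics/fs.png',cv2.resize(a[110:310,150:510],None,fx=2.2,fy=2.2,interpolation=cv2.INTER_CUBIC)); cv2.imwrite('pics/fw.png',b)
E
```

```text
clock: 20.75
tcp_pos: [0.5334, -0.3901, 0.2274]
tcp_rot: [-0.703, 0.706, 0.062, -0.06]
contact_force: [-0.6, -0.0, -0.3]
width: 0.04
```

View pics/fs.png

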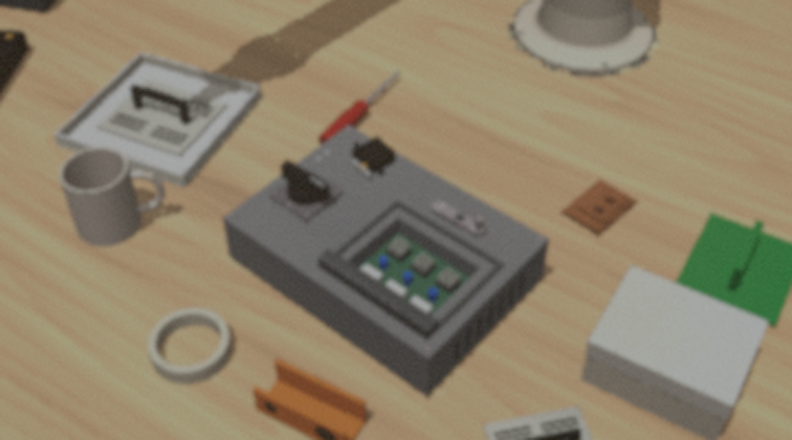

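View pics/fw.png

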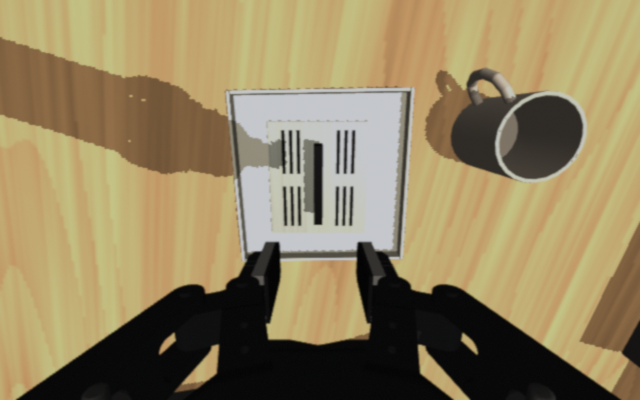

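The cover lies flat in the middle of the tray at (318,180), handle up, and the gripper is clear. The boards are exposed, the switch is off, the tab is aside and the bystanders are in place. Handing in.

```bash
python3 -c "
from rig import ctrl
print(ctrl.close_job())"
```

```text
the job is handed in; nothing more can be done
None
```

The job is done and handed in at about 21 s of the 58 s allowed. I worked in the order asked:

1. **Switch:** I gripped the bar and turned it a quarter turn anticlockwise, to off.
2. **Swing tab:** I held the stud loosely between the fingers and swung it clockwise to about -90°.
3. **Cover:** I raised it about 4.6 mm, drew it about 16 mm forward, lifted it level and carried it to the tray. I lowered it in 1–2 mm steps until it touched, then released it.

**Last checks:**
- **Cover:** The final pictures show it flat in the middle of the tray, handle up. Contact came at the predicted height, with at most about 14 N read while setting it down.
- **Controller:** The boards are exposed, the switch bar lies along y (off) and the tab lies along the front bead.
- **Other things on the table and controller:** They look unmoved in the pictures; I didn't measure them.
- **Robot:** The gripper is about 20 cm above the tray, touching nothing.

None of the checks failed. The one mismatch was that closing on the handle shifted the measured tool position by about 4–6 mm up and back. I allowed for it by going by the force and relative height during the lift.

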